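# Load two vials into the magazine tube

### The job

Load the vial magazine: lay the red-capped amber vial on its open loading deck, lengthwise, and push it into the clear tube; then do the same with the white-capped amber vial, so that it pushes the red one right up to the closed end and itself ends fully inside, its tail flush with the mouth. Leave the all-black vial where it is.

Things in the scene. Friction and masses are not known exactly. Their poses are not given: they have to be found in the camera images.
- red_vial_mid (a point): Amber vial with a red cap and white label band; goes in first. This point: the vial's centre, 14 mm above what it lies on; x along the vial to the cap, z up. Round body 28 mm across, length 60 mm (30 each way from the point); the last 16 mm is a square cap, 28 x 28 mm, that stops it rolling. 30 to 65 g. Lies on the bench.
- white_vial_mid (a point): Amber vial with a white cap and white label band; goes in second. This point: the vial's centre, 14 mm above what it lies on; x along the vial to the cap, z up. Round body 28 mm across, length 60 mm (30 each way from the point); the last 16 mm is a square cap, 28 x 28 mm, that stops it rolling. 30 to 65 g. Lies on the bench.
- black_vial_mid (a point): All-black vial with a grey band, same shape and size; not to be loaded or moved. This point: the vial's centre, 14 mm above what it lies on; x along the vial to the cap, z up. Round body 28 mm across, length 60 mm (30 each way from the point); the last 16 mm is a square cap, 28 x 28 mm, that stops it rolling. 30 to 65 g. Lies on the bench.
- magazine: Fixed blue base plate, 10 mm thick, with a clear square tube. Origin on the bench below the middle of the tube's mouth; x points into the tube, z up. Mouth at x = 0, grey closed end at x = 120 mm (two vial lengths). Inside 40 mm wide, 34 high, floor z = 10 mm; walls and roof 4 mm thick, roof top z = 48 mm, end plate to z = 56 mm. Vials stay where pushed.
- magazine_deck (a point): Point on the open, flat loading deck (x -125 to 0 mm before the mouth, z = 10 mm), 65 mm before the mouth; axes as the magazine's. Lay a vial here along x, either end first, and push its rear end with closed fingers up to the mouth. Two yellow rails, tops 9 mm above the deck, narrow from 107 mm apart (100 mm before the mouth) to 37 mm at the mouth and steer it; pass over them.
There are look-alikes about, which are no part of the job. What is shaped like the part that bears white_vial_mid but green or yellow is not meant. Leave any yellow look-alike of the part that bears red_vial_mid alone.

How it is judged (in metres and radians):
On the way, in this order (a step that is already met when the one before it is completed fails the run):
1. the red-capped vial is in the tube by more than half its length (x of red_vial_mid in the frame of magazine between 0.01 and 0.13 m and y of red_vial_mid in the frame of magazine between -0.02 and 0.02 m and z of red_vial_mid in the frame of magazine between 0.005 and 0.042 m), for 0.2 s.
2. the white-capped vial has pushed the red one to the closed end and is inside behind it (x of red_vial_mid in the frame of magazine between 0.08 and 0.13 m and y of red_vial_mid in the frame of magazine between -0.02 and 0.02 m and z of red_vial_mid in the frame of magazine between 0.005 and 0.042 m and x of white_vial_mid in the frame of magazine between 0.02 and 0.13 m and y of white_vial_mid in the frame of magazine between -0.02 and 0.02 m and z of white_vial_mid in the frame of magazine between 0.005 and 0.042 m), for 0.2 s.
At the end, for the whole second after the job is handed in: Both vials lie inside the tube: the red-capped one within 10 mm of the closed end, the white-capped one behind it with its tail no more than 10 mm out of the mouth; the black vial has not been moved more than 30 mm (all of step 2); the robot touches nothing.
It fails at once if the black vial is moved more than 30 mm (distance of black_vial_mid from where it was at the start of the episode above 0.03 m).
It also fails if it takes over 72 s, if anything falls off the work surface, if the arm or the gripper's body presses on something with over 40 N, if the wrist force passes 120 N, or if a joint passes its speed limit or range.

### The arm

A 6-joint arm with a two-finger parallel gripper is mounted at the origin on the work surface. World frame = base frame: x ahead of the robot, y to its left, z up, the work surface at z = 0. Lengths are in m, angles in degrees, forces in N, time in s.
With the tool pointing down it reaches from about 0.25 to 0.725 m from the base axis. Payload 9.7 kg.
Tool frame: the origin (TCP) lies on the mounting face of the last link; the fingertips stand 173 mm ahead of it and the grasp point (between the pads) lies 155 mm ahead of it; z points along the fingers, y is the line along which they close (so a half turn about z gives the same grasp; the last joint's range is limited). The gripper opens to 85 mm and grips with 20 to 120 N. Pads are 22 mm wide; open, the fingers measure 114 mm over their backs; the gripper's body (76 mm by 85 mm) begins 54 mm behind the grasp point. The pads swing forward as they close: fully open they stand 13 mm farther back than shut.
Start: joints at [73.568, 4.979, 10.078, 95.1, 0, 90], TCP at [0.156, 0.528, 0.405] pointing down, gripper open.
Joint ranges: [-179.16, 179.16], [-48.56, 103.87], [-65.8, 70.77], [-126.05, 130.52], [-82.76, 87.17], [-180, 180]. Speed limits (degrees/s): [127.2, 127.2, 147.25, 180, 180, 180].

### API

Orientations are given as [roll, pitch, yaw] about the fixed x, y, z axes, in that order (R = Rz(yaw) Ry(pitch) Rx(roll)).
In Python, from workcell import bot, camera, camera_model, outline_of, pinpoint gives the robot as it stands.
- The arm moves only by the tool move_arm, never from a script. Its arguments are lists of equal length, an entry for each row: "jaw": the closure, from 0 (fully open) to 1 (shut); "delta_pos": the shift along the world's x, y, z in m, a list of three; "yaw": the turn about the world's z in rad. In form: {"jaw": [jaw, ...], "delta_pos": [[dx, dy, dz], ...], "yaw": [yaw, ...]}. A call has 1 to 10 rows; each row shifts and turns the commanded pose from where the row before left it; what a row does not reach is not made up. A row lasts 1/12 s, in which the tool goes at most 41.7 mm and 7.16 degrees, less where a joint would pass 70% of its speed; a pose out of reach is approached as far as the arm can. A call with a gripper value outside its range is refused whole. The fingers move at their own pace and stop on an object; "force" is the grip in N (left out, the last holds). Time passes only in rows, so rows that do not move let the fingers close. It gives the time, the measured TCP pose, the force, the opening and the grip force at its end, in the units of the state.
- bot.get_obs(): the state, without advancing time (a new reading comes with each control period).
- camera(name): name is "scene" or "top"; returns the picture (420x560x3 uint8, red, green, blue); there is no depth.
- camera_model(name): a dict with "fx", "fy", "cx", "cy" (pixels), "R" (3x3) and "t" (3): a world point X has camera coordinates R X + t. Camera axes: x right, y down, z forward; pixel columns grow to the right and rows downward; lengths in m; the calibration is good to about 2 mm. A picture is of the moment at which its call begins. camera_model takes no time and is no camera call.
- bot.job_done(): hands the job in; it is judged then, once.
Trained networks look in the newest picture that a camera, given by its name, has taken for a name from the list of things; names that differ only in an ending like _2 or _b are one class to them, and where a whole thing is asked for, a point or a joint stands for the part that bears it (a point fixed in the world has none). Each returns a list of dicts, best first, with "confidence" (0 to 1); they miss things now and then, are a little off and sometimes report something else, mostly with a low value. They report only what shows in the picture. A call takes as long as a camera call. They do not tell look-alikes from the thing itself.
- outline_of(camera, thing): "mask" (420x560 bool, what is visible of it) and "xy" ([column, row] in pixels, amid what is visible of it).
- pinpoint(camera, thing): "xy" ([column, row] in pixels: a listed point, or the origin of a listed thing).
The state is a dict: "time": time; "q": joint angles; "qd": joint speeds; "joint_efforts": joint torques, N m; "ee_pos": TCP position; "tcp_rot": TCP orientation; "wrist_force": force on the tool from outside, world axes, zero at the start; "torque": the same for the moment, N m; "opening": finger opening in m; "grasp_force": force on a finger pad.
Only numpy, scipy, OpenCV 4.12 (cv2) and the standard library are available. Lean on these libraries where they do the work, as an engineer would, in place of code of your own. Each camera call takes 0.05 s, during which the arm holds its last target. There are 200 camera calls.

## Working session

There is one attempt and no reset: what is moved stays moved. The work goes in short steps, Python scripts to look and compute and a tool call to move; the robot and the scene stay as the last step left them, time stands still between calls to the robot, and variables do not carry over. Pictures are saved under pics/ and viewed, at most 10 in all, crops included, and the job is handed in when it is done.

Besides the shell and the picture viewer there is one more tool, called after ">>>" in YAML: its name, and indented under it one key for each argument. move_arm: Moves the arm, as the interface text tells. Its arguments: {"type":"object","properties":{"jaw":{"type":"array"},"delta_pos":{"type":"array"},"yaw":{"type":"array"},"force":{"type":"number"}},"required":["jaw","delta_pos","yaw"]}

```bash
mkdir -p pics; cat > h.py <<'E'
import numpy as np, cv2
from workcell import bot,camera,camera_model,outline_of,pinpoint
def w(cam,uv,z):
    m=camera_model(cam);R=np.array(m["R"]);t=np.array(m["t"])
    d=R.T@np.array([(uv[0]-m["cx"])/m["fx"],(uv[1]-m["cy"])/m["fy"],1]);o=-R.T@t
    return (o+d*(z-o[2])/d[2]).round(4)
def px(cam,X):
    m=camera_model(cam);c=np.array(m["R"])@np.array(X)+np.array(m["t"])
    return np.array([m["fx"]*c[0]/c[2]+m["cx"],m["fy"]*c[1]/c[2]+m["cy"]]).round(1)
def save(cam,n):
    cv2.imwrite(f"pics/{n}.png",camera(cam)[:,:,::-1])
E
python3 - <<'E'
from h import *
for c in("top","scene"):
    save(c,c+"0")
    for n,z in(("red_vial_mid",.014),("white_vial_mid",.014),("black_vial_mid",.014),("magazine",0),("magazine_deck",.01)):
        for d in pinpoint(c,n): print(c,n,np.round(d["xy"],1),round(d["confidence"],2),w(c,d["xy"],z))
o=bot.get_obs();print(o["ee_pos"],o["tcp_rot"],o["time"])
E
```

```text
top red_vial_mid [221.4 161.8] 0.82 [0.6002 0.187  0.014 ]
top red_vial_mid [279.1 140.7] 0.56 [0.6385 0.0767 0.014 ]
top white_vial_mid [301.5 287.1] 0.8 [0.3628 0.0389 0.014 ]
top white_vial_mid [248.1 259.6] 0.7 [0.4147 0.1375 0.014 ]
top white_vial_mid [294.4 230.3] 0.66 [0.4679 0.0504 0.014 ]
top black_vial_mid [169.1 142.4] 0.92 [0.6398 0.2875 0.014 ]
top magazine [382.3 170.8] 0.7 [ 0.5792 -0.1188  0.    ]
top magazine_deck [385.6 206.9] 0.87 [ 0.5092 -0.121   0.01  ]
top magazine_deck [167.4 139.9] 0.29 [0.6457 0.292  0.01  ]
top magazine_deck [279.5 139.8] 0.18 [0.6412 0.0761 0.01  ]
scene red_vial_mid [316.1 277.2] 0.76 [0.6391 0.0778 0.014 ]
scene red_vial_mid [363.  249.1] 0.69 [0.6038 0.183  0.014 ]
scene white_vial_mid [298.7 195. ] 0.74 [0.4136 0.1291 0.014 ]
scene white_vial_mid [250.  186.6] 0.62 [0.3508 0.0398 0.014 ]
scene black_vial_mid [427.  246.8] 0.72 [0.636  0.2952 0.014 ]
scene magazine [193.1 282.9] 0.82 [ 0.5717 -0.1207  0.    ]
scene magazine_deck [187.5 253.8] 0.65 [ 0.5087 -0.1194  0.01  ]
[0.15558385 0.5275294  0.40467107] [-1.79999149e+02  1.20264979e-03  1.63567111e+02] 0.6
```

View pics/top0.png

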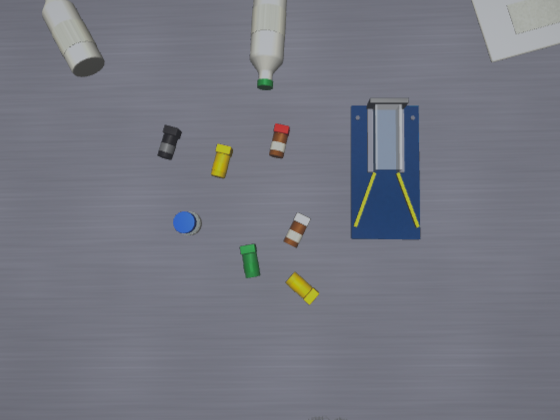

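View pics/scene0.png

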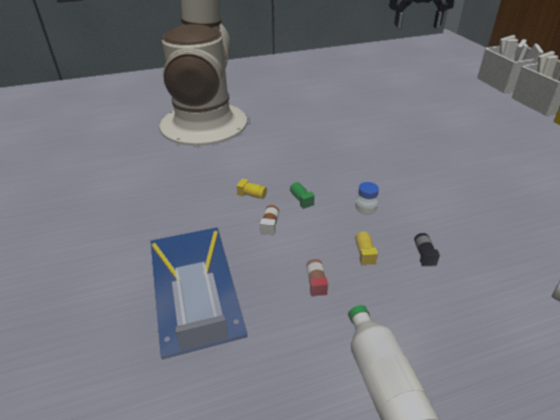

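```bash
python3 - <<'E'
from h import *
im=camera("top")
hsv=cv2.cvtColor(im,cv2.COLOR_RGB2HSV)
def axis(mask,z):
    r,c=np.nonzero(mask); P=np.array([w("top",(a,b),z)[:2] for a,b in zip(c,r)])
    m,e,v=cv2.PCACompute2(P.astype(np.float32),None)
    rc=cv2.minAreaRect((P*1000).astype(np.float32))
    return m[0].round(4),np.degrees(np.arctan2(e[0,1],e[0,0])).round(1),np.round(rc[0],1),np.round(rc[1],1),round(rc[2],1)
for n in("red_vial_mid","white_vial_mid","magazine"):
    for d in outline_of("top",n):
        print(n,np.round(d["xy"]),round(d["confidence"],2),d["mask"].sum(),axis(d["mask"],.02 if n[0]!="m" else .01))
# blue plate rows
b=cv2.inRange(hsv,(105,150,40),(125,255,140))>0
b[:, :300]=0;print("blue",axis(b,.01))
y=cv2.inRange(hsv,(22,150,120),(35,255,255)); 
n,l,s,ce=cv2.connectedComponentsWithStats(y)
for i in range(1,n):
    if s[i,4]>20 and ce[i][0]>340:
        r,c=np.nonzero(l==i)
        for k in(r.argmin(),r.argmax()): print(c[k],r[k],w("top",(c[k],r[k]),.019))
p=cv2.resize(im[90:250,260:430],None,fx=4,fy=3.75,interpolation=cv2.INTER_CUBIC)
p=cv2.resize(im[90:240,260:430],None,fx=4,fy=4,interpolation=cv2.INTER_CUBIC)
cv2.imwrite("pics/crop0.png",p[:,:,::-1])
E
```

```text
red_vial_mid [223. 161.] 0.78 506 (array([0.6012, 0.1862], dtype=float32), np.float32(-13.2), array([600.3, 185.8]), array([31.9, 64.6]), 77.8)
red_vial_mid [279. 140.] 0.59 529 (array([0.6382, 0.0771], dtype=float32), np.float32(-12.8), array([638.2,  77.1]), array([31.3, 66.4]), 78.2)
white_vial_mid [250. 259.] 0.7 513 (array([0.4143, 0.1338], dtype=float32), np.float32(9.2), array([413.9, 134.4]), array([60.6, 30.7]), 7.3)
white_vial_mid [295. 228.] 0.68 472 (array([0.4696, 0.0467], dtype=float32), np.float32(-27.5), array([470.1,  46.3]), array([28.2, 60.5]), 62.8)
white_vial_mid [302. 287.] 0.57 519 (array([0.3627, 0.0385], dtype=float32), np.float32(47.1), array([363.2,  38.6]), array([61.5, 29. ]), 46.7)Traceback (most recent call last):
  File "<stdin>", line 11, in <module>
  File "<stdin>", line 5, in axis
  File "h.py", line 4, in w
    m=camera_model(cam);R=np.array(m["R"]);t=np.array(m["t"])
ValueError: time passes only in moves, steps and waits
```

```bash
sed -i 's/^def w(/import functools\ncamera_model=functools.lru_cache(camera_model)\ndef w(/' h.py; python3 - <<'E'
from h import *
im=camera("top")
hsv=cv2.cvtColor(im,cv2.COLOR_RGB2HSV)
b=cv2.inRange(hsv,(105,150,40),(125,255,140))
b[:, :300]=0
r,c=np.nonzero(b);bx=cv2.boxPoints(cv2.minAreaRect(np.c_[c,r].astype(np.float32)))
print("blue",[w("top",q,.01)[:2] for q in bx],bx.round(1))
y=cv2.inRange(hsv,(22,150,120),(35,255,255)) 
n,l,s,ce=cv2.connectedComponentsWithStats(y)
for i in range(1,n):
    if s[i,4]>20 and ce[i][0]>340:
        r,c=np.nonzero(l==i)
        for k in(r.argmin(),r.argmax()): print(c[k],r[k],w("top",(c[k],r[k]),.019))
p=cv2.resize(im[90:240,260:430],None,fx=4,fy=4,interpolation=cv2.INTER_CUBIC)
cv2.imwrite("pics/crop0.png",p[:,:,::-1])
E
```

```text
blue [array([ 0.452 , -0.0568]), array([ 0.7038, -0.0634]), array([ 0.7007, -0.1904]), array([ 0.4502, -0.1808])] [[352. 238.]
 [352. 106.]
 [419. 106.]
 [419. 238.]]
373 173 [ 0.5723 -0.0981  0.019 ]
356 226 [ 0.4739 -0.0638  0.019 ]
398 173 [ 0.5714 -0.1444  0.019 ]
416 226 [ 0.4722 -0.174   0.019 ]
```

View pics/crop0.png

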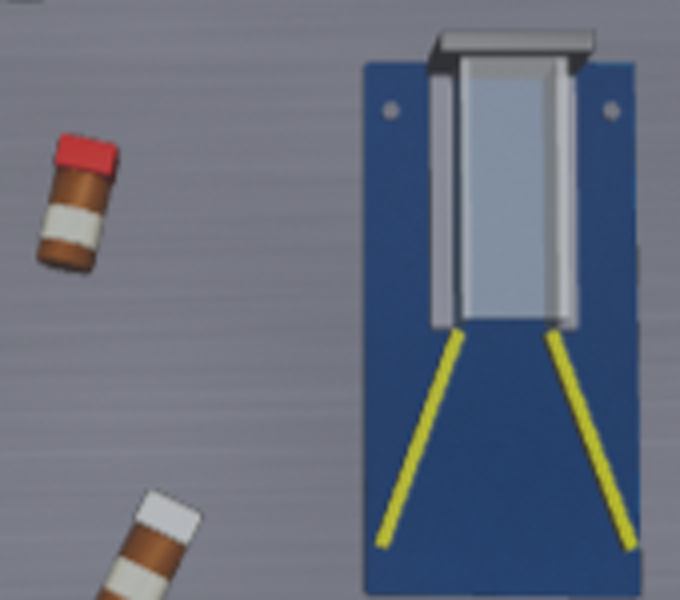

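>>> move_arm:
  jaw: [0.3, 0.3, 0.3, 0.3, 0.3, 0.3, 0.3, 0.3, 0.3, 0.3]
  delta_pos:
    - [0.024, -0.0225, -0.005]
    - [0.024, -0.0225, -0.005]
    - [0.024, -0.0225, -0.005]
    - [0.024, -0.0225, -0.005]
    - [0.024, -0.0225, -0.005]
    - [0.024, -0.0225, -0.005]
    - [0.024, -0.0225, -0.005]
    - [0.024, -0.0225, -0.005]
    - [0.024, -0.0225, -0.005]
    - [0.024, -0.0225, -0.005]
  yaw: [0.0063, 0.0063, 0.0063, 0.0063, 0.0063, 0.0063, 0.0063, 0.0063, 0.0063, 0.0063]
  force: 40

```text
time: 1.68
ee_pos: [0.3965, 0.3012, 0.3546]
tcp_rot: [180.0, 0.0, 167.2]
wrist_force: [0.2, 1.2, 0.4]
opening: 0.0593
grasp_force: 0.0
```

>>> move_arm:
  jaw: [0.3, 0.3, 0.3, 0.3, 0.3, 0.3, 0.3, 0.3, 0.3, 0.3]
  delta_pos:
    - [0.024, -0.0225, -0.005]
    - [0.024, -0.0225, -0.005]
    - [0.024, -0.0225, -0.005]
    - [0.024, -0.0225, -0.005]
    - [0.024, -0.0225, -0.005]
    - [0.024, -0.0225, -0.005]
    - [0.024, -0.0225, -0.005]
    - [0.024, -0.0225, -0.005]
    - [0.024, -0.0225, -0.005]
    - [0.024, -0.0225, -0.005]
  yaw: [0, 0, 0, 0, 0, 0, 0, 0, 0, 0]

```text
time: 2.52
ee_pos: [0.6366, 0.0761, 0.3044]
tcp_rot: [180.0, 0.0, 167.2]
wrist_force: [0.5, 1.3, 0.7]
opening: 0.06
grasp_force: 0.0
```

```bash
python3 -c "
from h import *
o=bot.get_obs();print(o['q'],o['ee_pos'],o['tcp_rot'],o['opening'],o['time'])"
```

```text
[6.81975658e+00 1.67508019e+01 1.25493489e+01 8.57943441e+01
 1.48760682e-03 1.96522958e+01] [0.63660956 0.07613666 0.30436792] [1.79997186e+02 3.45781096e-03 1.67167461e+02] 0.060009035440062565 2.5167
```

>>> move_arm:
  jaw: [0.3, 0.3, 0.3, 0.3, 0.3, 0.3, 0.6, 0.6, 0.6, 0.6]
  delta_pos:
    - [0.002, 0, -0.03]
    - [0, 0, -0.03]
    - [0, 0, -0.03]
    - [0, 0, -0.025]
    - [0, 0, -0.0125]
    - [0, 0, 0]
    - [0, 0, 0]
    - [0, 0, 0]
    - [0, 0, 0]
    - [0, 0, 0]
  yaw: [0, 0, 0, 0, 0, 0, 0, 0, 0, 0]

```text
time: 3.35
ee_pos: [0.6381, 0.0777, 0.179]
tcp_rot: [179.9, 0.1, 167.2]
wrist_force: [0.7, -0.5, -0.0]
opening: 0.0341
grasp_force: 0.0
```

>>> move_arm:
  jaw: [1, 1, 1, 1, 1, 1]
  delta_pos:
    - [0, 0, 0]
    - [0, 0, 0]
    - [0, 0, 0]
    - [0, 0, 0]
    - [0, 0, 0]
    - [0, 0, 0]
  yaw: [0, 0, 0, 0, 0, 0]

```text
time: 3.85
ee_pos: [0.638, 0.0776, 0.1788]
tcp_rot: [180.0, 0.1, 167.2]
wrist_force: [-0.2, -0.4, 5.7]
opening: 0.0264
grasp_force: 39.2
```

>>> move_arm:
  jaw: [1, 1, 1, 1, 1, 1, 1, 1, 1, 1]
  delta_pos:
    - [0, 0, 0.02]
    - [0, 0, 0.03]
    - [0, 0, 0.03]
    - [-0.013, -0.017, 0.02]
    - [-0.021, -0.03, 0]
    - [-0.021, -0.03, 0]
    - [-0.021, -0.03, 0]
    - [-0.021, -0.03, 0]
    - [-0.021, -0.03, 0]
    - [-0.021, -0.03, 0]
  yaw: [0, 0, 0, 0, 0.0325, 0.0325, 0.0325, 0.0325, 0.0325, 0.0325]

```text
time: 4.68
ee_pos: [0.4973, -0.1205, 0.2777]
tcp_rot: [-180.0, 0.1, 178.5]
wrist_force: [0.1, -0.8, -0.7]
opening: 0.0265
grasp_force: 39.6
```

>>> move_arm:
  jaw: [1, 1, 1, 1, 1, 1]
  delta_pos:
    - [0, 0, -0.025]
    - [0, 0, -0.025]
    - [0, 0, -0.018]
    - [0, 0, 0]
    - [0, 0, 0]
    - [0, 0, 0]
  yaw: [0, 0, 0, 0, 0, 0]

```text
time: 5.18
ee_pos: [0.499, -0.1194, 0.2106]
tcp_rot: [-180.0, 0.1, 178.4]
wrist_force: [1.2, -0.8, -0.6]
opening: 0.0265
grasp_force: 39.7
```

```bash
python3 -c "
from h import *
o=bot.get_obs();print(o['q'],o['ee_pos'],o['tcp_rot'],o['opening'],o['wrist_force'])
im=camera('top')[120:270,300:450];cv2.imwrite('pics/a1.png',cv2.resize(im,None,fx=4,fy=4,interpolation=2)[:,:,::-1])"
```

```text
[-1.34581734e+01  7.09589285e-01 -1.58789455e+01  7.33190751e+01
  8.45486318e-04 -1.18231821e+01] [ 0.49903903 -0.11942174  0.21064999] [-1.79981898e+02  9.06032495e-02  1.78365024e+02] 0.026469367553984685 [ 1.1509162  -0.77351402 -0.60880062]
```

View pics/a1.png

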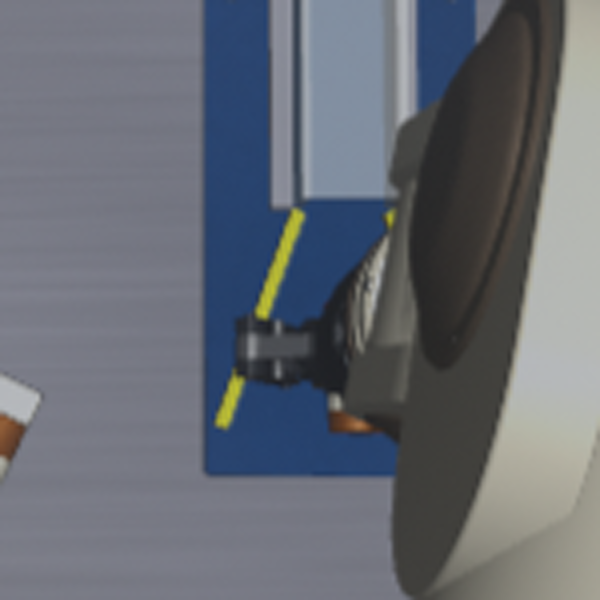

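>>> move_arm:
  jaw: [1, 1, 1, 0.52, 0.52, 0.52, 0.52, 0.52, 0.52, 0.52]
  delta_pos:
    - [0, 0, -0.012]
    - [0, 0, -0.0075]
    - [0, 0, 0]
    - [0, 0, 0]
    - [0, 0, 0]
    - [0, 0, 0]
    - [0, 0, 0.01]
    - [0, 0, 0.02]
    - [0, 0, 0.03]
    - [0, 0, 0.01]
  yaw: [0, 0, 0, 0, 0, 0, 0, 0, 0, 0]

```text
time: 6.07
ee_pos: [0.4991, -0.1196, 0.2643]
tcp_rot: [-179.9, 0.3, 178.3]
wrist_force: [1.5, -0.5, 0.6]
opening: 0.0414
grasp_force: 0.0
```

>>> move_arm:
  jaw: [1, 1, 1, 1, 1, 1, 1, 1]
  delta_pos:
    - [-0.03, 0.001, 0]
    - [-0.03, 0.001, 0]
    - [-0.01, 0, 0]
    - [0, 0, 0]
    - [0, 0, -0.03]
    - [0, 0, -0.025]
    - [0, 0, -0.01]
    - [0, 0, 0]
  yaw: [0, 0, 0, 0, 0, 0, 0, 0]

```text
time: 6.73
ee_pos: [0.4283, -0.1173, 0.1927]
tcp_rot: [179.9, -0.2, 178.4]
wrist_force: [-0.5, 0.8, 0.3]
opening: 0.0001
grasp_force: 0.0
```

```bash
python3 -c "
from h import *
print(pinpoint('scene','red_vial_mid')) if not save('scene','s1') else 0
im=cv2.imread('pics/s1.png')[130:330,90:350];cv2.imwrite('pics/a2.png',cv2.resize(im,None,fx=3,fy=3,interpolation=2))"
```

```text
[{'xy': [363.6, 247.0], 'confidence': 0.96}, {'xy': [185.9, 245.9], 'confidence': 0.93}]
```

View pics/a2.png

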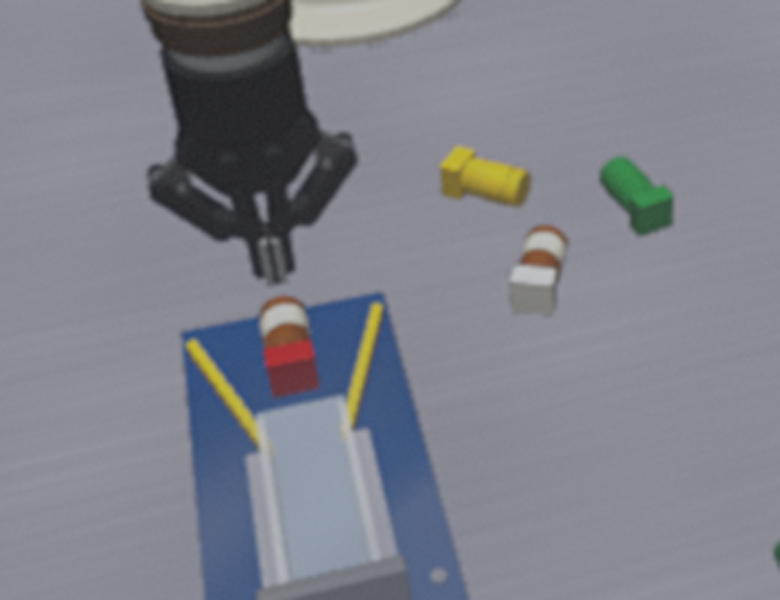

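>>> move_arm:
  jaw: [1, 1, 1, 1, 1, 1, 1, 1, 1, 1]
  delta_pos:
    - [0.01, -0.0003, 0.003]
    - [0.013, -0.0004, 0]
    - [0.013, -0.0004, 0]
    - [0.013, -0.0004, 0]
    - [0.013, -0.0004, 0]
    - [0.013, -0.0004, 0]
    - [0.013, -0.0004, 0]
    - [0.013, -0.0004, 0]
    - [0.013, -0.0004, 0]
    - [0.013, -0.0004, 0]
  yaw: [0, 0, 0, 0, 0, 0, 0, 0, 0, 0]

```text
time: 7.67
ee_pos: [0.5571, -0.1215, 0.1996]
tcp_rot: [-180.0, 0.1, 178.4]
wrist_force: [0.2, -0.4, -0.1]
opening: -0.0002
grasp_force: 0.3
```

>>> move_arm:
  jaw: [1, 1, 1, 1, 1, 0.3, 0.3, 0.3, 0.3, 0.3]
  delta_pos:
    - [0, 0, 0]
    - [0, 0, 0]
    - [-0.02, 0.001, 0]
    - [-0.02, 0.001, 0.02]
    - [0, 0, 0.04]
    - [0, 0.03, 0.03]
    - [-0.01, 0.04, 0]
    - [-0.01, 0.04, 0]
    - [-0.01, 0.04, 0]
    - [0, 0, 0]
  yaw: [0, 0, 0, 0, 0, -0.09, -0.09, -0.09, -0.09, -0.09]

```text
time: 8.5
ee_pos: [0.4835, 0.0348, 0.2884]
tcp_rot: [179.9, -0.0, 152.6]
wrist_force: [0.2, -0.1, -0.0]
opening: 0.0589
grasp_force: 0.0
```

```bash
python3 - <<'E'
from h import *
im=camera('top');cv2.imwrite('pics/a3.png',cv2.resize(im[80:280,220:460],None,fx=3,fy=3,interpolation=2)[:,:,::-1])
for n in ('red_vial_mid','white_vial_mid'):
  for d in pinpoint('top',n): print(n,d['xy'],d['confidence'],w('top',d['xy'],.024 if n[0]=='r' else .014))
E
```

```text
red_vial_mid [221.5, 163.9] 0.68 [0.5944 0.1851 0.024 ]
```

View pics/a3.png

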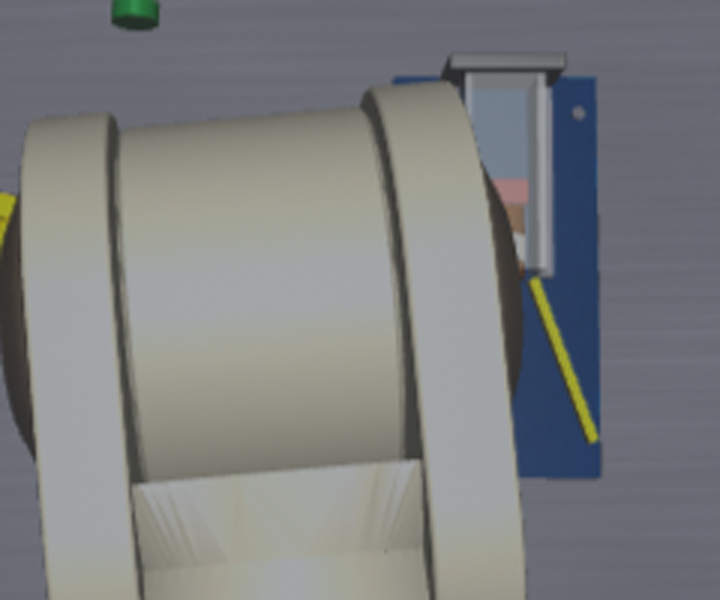

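>>> move_arm:
  jaw: [0.3, 0.3, 0.3, 0.3, 0.3, 0.3, 0.6, 0.6, 0.6, 0.6]
  delta_pos:
    - [-0.0145, 0.012, 0]
    - [0, 0, -0.03]
    - [0, 0, -0.03]
    - [0, 0, -0.03]
    - [0, 0, -0.019]
    - [0, 0, 0]
    - [0, 0, 0]
    - [0, 0, 0]
    - [0, 0, 0]
    - [0, 0, 0]
  yaw: [0, 0, 0, 0, 0, 0, 0, 0, 0, 0]

```text
time: 9.48
ee_pos: [0.4717, 0.0419, 0.1797]
tcp_rot: [179.9, 0.1, 152.6]
wrist_force: [-0.8, -0.2, 0.3]
opening: 0.034
grasp_force: 0.0
```

>>> move_arm:
  jaw: [1, 1, 1, 1, 1, 1]
  delta_pos:
    - [0, 0, 0]
    - [0, 0, 0]
    - [0, 0, 0]
    - [0, 0, 0]
    - [0, 0, 0]
    - [0, 0, 0]
  yaw: [0, 0, 0, 0, 0, 0]

```text
time: 9.98
ee_pos: [0.4716, 0.0421, 0.1796]
tcp_rot: [180.0, 0.1, 152.6]
wrist_force: [0.3, -1.0, 6.2]
opening: 0.027
grasp_force: 39.2
```

>>> move_arm:
  jaw: [1, 1, 1, 1, 1, 1, 1, 1, 1, 1]
  delta_pos:
    - [0, 0, 0.02]
    - [0, 0, 0.03]
    - [0, 0, 0.03]
    - [0.0045, -0.027, 0]
    - [0.0045, -0.027, 0]
    - [0.0045, -0.027, 0]
    - [0.0045, -0.027, 0]
    - [0.0045, -0.027, 0]
    - [0.0045, -0.0265, 0]
    - [0, 0, 0]
  yaw: [0, 0, 0, 0.075, 0.075, 0.075, 0.075, 0.075, 0.075, 0]

```text
time: 10.82
ee_pos: [0.4986, -0.1227, 0.2586]
tcp_rot: [-179.9, 0.1, 178.5]
wrist_force: [-0.1, 0.3, -0.6]
opening: 0.0267
grasp_force: 39.7
```

>>> move_arm:
  jaw: [1, 1, 1, 1, 1]
  delta_pos:
    - [0, 0, -0.025]
    - [0, 0, -0.02]
    - [0, 0, 0]
    - [0, 0, 0]
    - [0, 0, 0]
  yaw: [0, 0, 0, 0, 0]

```text
time: 11.23
ee_pos: [0.4984, -0.1192, 0.2145]
tcp_rot: [-180.0, 0.1, 178.4]
wrist_force: [0.1, -0.1, -0.1]
opening: 0.0263
grasp_force: 39.7
```

```bash
python3 -c "
from h import *
save('scene','s2');print(pinpoint('scene','white_vial_mid'))
im=cv2.imread('pics/s2.png')[130:330,90:350];cv2.imwrite('pics/a4.png',cv2.resize(im,None,fx=3,fy=3,interpolation=2))"
```

```text
[{'xy': [254.1, 188.5], 'confidence': 0.88}, {'xy': [184.1, 234.0], 'confidence': 0.75}, {'xy': [302.0, 194.8], 'confidence': 0.71}]
```

View pics/a4.png

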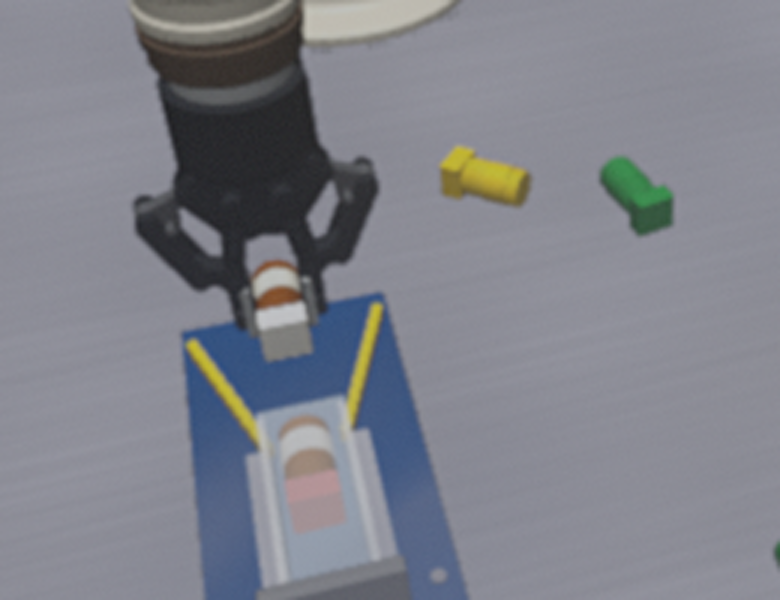

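>>> move_arm:
  jaw: [1, 1, 1, 0.52, 0.52, 0.52, 0.52, 0.52, 0.52, 0.52]
  delta_pos:
    - [0, 0, -0.014]
    - [0, 0, -0.0085]
    - [0, 0, 0]
    - [0, 0, 0]
    - [0, 0, 0]
    - [0, 0, 0]
    - [0, 0, 0.01]
    - [0, 0, 0.02]
    - [0, 0, 0.03]
    - [0, 0, 0.01]
  yaw: [0, 0, 0, 0, 0, 0, 0, 0, 0, 0]

```text
time: 12.17
ee_pos: [0.4986, -0.1195, 0.2654]
tcp_rot: [-179.9, 0.3, 178.3]
wrist_force: [1.5, -0.5, 0.6]
opening: 0.0409
grasp_force: 0.0
```

>>> move_arm:
  jaw: [1, 1, 1, 1, 1, 1, 1, 1]
  delta_pos:
    - [-0.03, 0.001, 0]
    - [-0.03, 0.001, 0]
    - [-0.02, 0.0005, 0]
    - [0, 0, 0]
    - [0, 0, -0.03]
    - [0, 0, -0.023]
    - [0, 0, -0.01]
    - [0, 0, 0]
  yaw: [0, 0, 0, 0, 0, 0, 0, 0]

```text
time: 12.83
ee_pos: [0.4176, -0.1167, 0.1959]
tcp_rot: [180.0, -0.2, 178.4]
wrist_force: [-0.1, 0.1, 0.3]
opening: -0.0004
grasp_force: 0.0
```

>>> move_arm:
  jaw: [1, 1, 1, 1, 1, 1, 1, 1, 1, 1]
  delta_pos:
    - [0.01, -0.0003, 0]
    - [0.013, -0.0004, 0]
    - [0.013, -0.0004, 0]
    - [0.013, -0.0004, 0]
    - [0.013, -0.0004, 0]
    - [0.013, -0.0004, 0]
    - [0.013, -0.0004, 0]
    - [0.013, -0.0004, 0]
    - [0.013, -0.0004, 0]
    - [0.013, -0.0004, 0]
  yaw: [0, 0, 0, 0, 0, 0, 0, 0, 0, 0]

```text
time: 13.67
ee_pos: [0.5472, -0.1209, 0.1994]
tcp_rot: [-180.0, 0.1, 178.4]
wrist_force: [-1.5, -0.3, 1.0]
opening: -0.0001
grasp_force: 0.5
```

>>> move_arm:
  jaw: [1, 1, 1, 1, 1, 1, 1]
  delta_pos:
    - [0.003, -0.0001, 0]
    - [0.003, -0.0001, 0]
    - [0.003, -0.0001, 0]
    - [0.002, 0, 0]
    - [0.002, 0, 0]
    - [0, 0, 0]
    - [0, 0, 0]
  yaw: [0, 0, 0, 0, 0, 0, 0]

```text
time: 14.25
ee_pos: [0.558, -0.1211, 0.1977]
tcp_rot: [180.0, 0.0, 178.3]
wrist_force: [0.6, 0.1, -0.1]
opening: 0.0001
grasp_force: 0.0
```

```bash
python3 -c "
from h import *
save('scene','s3')
im=cv2.imread('pics/s3.png')[200:350,130:260];cv2.imwrite('pics/a5.png',cv2.resize(im,None,fx=4,fy=4,interpolation=2))"
```

```text
(no output)
```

View pics/a5.png

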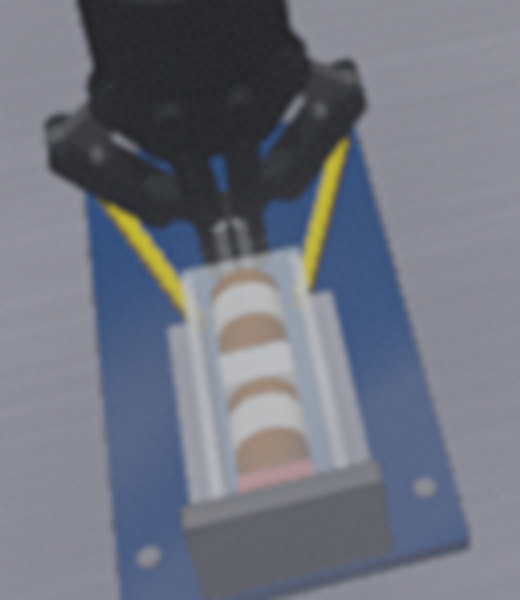

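>>> move_arm:
  jaw: [1, 1, 1, 1, 1]
  delta_pos:
    - [0.001, 0, 0]
    - [0.001, 0, 0]
    - [0.001, 0, 0]
    - [0, 0, 0]
    - [0, 0, 0]
  yaw: [0, 0, 0, 0, 0]

```text
time: 14.72
ee_pos: [0.5612, -0.1211, 0.1976]
tcp_rot: [180.0, 0.0, 178.4]
wrist_force: [-0.4, -0.7, -0.1]
opening: 0.0003
grasp_force: 0.0
```

>>> move_arm:
  jaw: [1, 1, 1, 1]
  delta_pos:
    - [0.001, 0, 0]
    - [0.001, 0, 0]
    - [0, 0, 0]
    - [0, 0, 0]
  yaw: [0, 0, 0, 0]

```text
time: 15.05
ee_pos: [0.5632, -0.1211, 0.1976]
tcp_rot: [180.0, 0.0, 178.4]
wrist_force: [-0.0, -0.2, 0.4]
opening: 0.0001
grasp_force: 0.0
```

>>> move_arm:
  jaw: [1, 1, 1, 1]
  delta_pos:
    - [0.001, 0, 0]
    - [0.001, 0, 0]
    - [0, 0, 0]
    - [0, 0, 0]
  yaw: [0, 0, 0, 0]

```text
time: 15.38
ee_pos: [0.5643, -0.1211, 0.1976]
tcp_rot: [-180.0, -0.1, 178.3]
wrist_force: [-7.4, -0.2, 4.1]
opening: 0.0002
grasp_force: 3.8
```

>>> move_arm:
  jaw: [1, 1, 1, 1]
  delta_pos:
    - [0.001, 0, 0]
    - [0.001, 0, 0]
    - [0, 0, 0]
    - [0, 0, 0]
  yaw: [0, 0, 0, 0]

```text
time: 15.72
ee_pos: [0.565, -0.1211, 0.1975]
tcp_rot: [-180.0, -0.4, 178.3]
wrist_force: [-17.5, 0.4, 11.8]
opening: -0.0004
grasp_force: 9.3
```

Contact: end stop reached (or the roof edge). I'll back off and look.

>>> move_arm:
  jaw: [1, 1, 1, 1, 1, 1, 1, 1, 1, 1]
  delta_pos:
    - [-0.01, 0, 0]
    - [-0.02, 0, 0]
    - [-0.02, 0, 0.02]
    - [0, 0, 0.03]
    - [0, 0.03, 0.03]
    - [-0.02, 0.035, 0]
    - [-0.02, 0.035, 0]
    - [-0.02, 0.035, 0]
    - [-0.02, 0.035, 0]
    - [-0.02, 0.035, 0]
  yaw: [0, 0, 0, 0, 0, 0, 0, 0, 0, 0]

```text
time: 16.55
ee_pos: [0.4159, 0.0846, 0.2773]
tcp_rot: [180.0, 0.1, 178.3]
wrist_force: [1.0, 0.9, -0.0]
opening: -0.0003
grasp_force: 0.0
```

>>> move_arm:
  jaw: [1, 1, 1, 1, 1, 1, 1]
  delta_pos:
    - [-0.01, 0.035, 0]
    - [-0.01, 0.035, 0]
    - [-0.01, 0.035, 0]
    - [0, 0.035, 0]
    - [0, 0.03, 0]
    - [0, 0, 0]
    - [0, 0, 0]
  yaw: [0, 0, 0, 0, 0, 0, 0]

```text
time: 17.13
ee_pos: [0.3868, 0.2546, 0.277]
tcp_rot: [-180.0, -0.0, 178.5]
wrist_force: [-0.3, -1.0, 0.4]
opening: -0.0002
grasp_force: 0.0
```

```bash
python3 - <<'E'
from h import *
im=camera('top');cv2.imwrite('pics/a6.png',cv2.resize(im[90:200,340:440],None,fx=5,fy=5,interpolation=2)[:,:,::-1])
for c in('top','scene'):
  if c=='scene': camera(c)
  for n in ('red_vial_mid','white_vial_mid','black_vial_mid'):
    for d in pinpoint(c,n): print(c,n,np.round(d['xy'],1),round(d['confidence'],2),w(c,d['xy'],.014 if n[0]=='b' else .024))
E
```

```text
top red_vial_mid [222.  161.4] 0.95 [0.5991 0.1842 0.024 ]
top white_vial_mid [305.  289.2] 0.93 [0.3598 0.0326 0.024 ]
top white_vial_mid [250.5 261. ] 0.68 [0.4124 0.132  0.024 ]
top black_vial_mid [168.3 141.7] 0.57 [0.6412 0.2891 0.014 ]
top black_vial_mid [383.7 206. ] 0.22 [ 0.5106 -0.1168  0.014 ]
scene red_vial_mid [362.  249.5] 0.91 [0.6131 0.1752 0.024 ]
scene white_vial_mid [251.3 186.6] 0.9 [0.3652 0.0393 0.024 ]
scene white_vial_mid [299.1 194.8] 0.89 [0.4256 0.1254 0.024 ]
scene black_vial_mid [426.8 249.6] 0.92 [0.6421 0.2908 0.014 ]
```

View pics/a6.png

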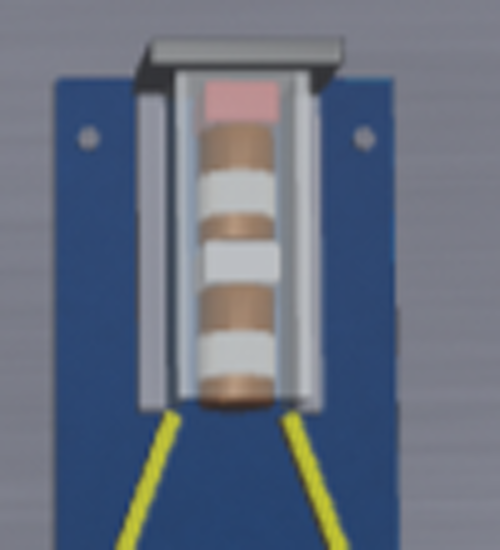

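The picture shows the red vial's cap against the end plate (crop row 80) and the white vial's tail level with the mouth (row 408). The black vial hasn't moved, and the arm is clear.

```bash
python3 -c "
from h import *
print(w('top',(387.5,171.4),.02),w('top',(388.5,106),.034));print(bot.job_done())"
```

```text
[ 0.5747 -0.1249  0.02  ] [ 0.6949 -0.1281  0.034 ]
the job is handed in; nothing more can be done
None
```

Both amber vials are loaded and the job is handed in: by the last picture, the red vial is at the closed end, the white vial's tail is flush with the mouth, the black vial has not moved, and the arm is clear of everything; the verdict itself was not shown to me.

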